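# Roll a laser tube into its V-block

### The arm

A 7-joint arm with a two-finger parallel gripper is mounted at the origin on the work surface. World frame = base frame: x ahead of the robot, y to its left, z up, the work surface at z = 0. Lengths are in m, angles in rad, forces in N, time in s.
With the tool pointing down it reaches from about 0.4 to 0.9 m from the base axis. Payload 5.6 kg.
Tool frame: the origin (TCP) lies on the centre line of the jaws, within the pads' length; the fingertips stand 8 mm ahead of it and the grasp point (between the pads) lies 11 mm behind it; z points along the fingers, y is the direction in which the jaws open and shut (so a half turn about z gives the same grasp; the last joint's range is limited). The gripper opens to 92 mm and grips with 3 to 60 N. Pads are 20 mm wide; open, the fingers measure 128 mm over their backs; the gripper's body (75 mm by 189 mm) begins 69 mm behind the grasp point.
Start: joints at [1.138, 0.468, -0.012, 1.603, 0.006, 1.071, -0.056], TCP at [0.247, -0.601, 0.223] pointing down, gripper open.
Joint ranges: [-2.53, 2.53], [-0.31, 2.02], [-1.57, 1.55], [0.28, 2.44], [-1.29, 4.43], [0.15, 1.84], [-2.92, 2.92]. Speed limits (rad/s): [2.57, 2.57, 3.14, 3.14, 3.14, 3.14, 3.14].

### API

Orientations are given as a unit quaternion [x, y, z, w].
In Python, from plant import sense, cams, hand_in gives the robot as it stands.
- The arm moves only by the tool apply_moves, never from a script. Its argument "targets" is a list of rows, each a list of 4 numbers: the shift along the tool's x, y, z in m, then the turn about the tool's z in rad. In form: [[x, y, z, roll], ...]. A call has 1 to 12 rows; each row shifts and turns the commanded pose from where the row before left it, along the tool's axes as they then stand; what a row does not reach is not made up. A row lasts 1/10 s, in which the tool goes at most 50 mm and 8.59 degrees, less where a joint would pass 70% of its speed; a pose out of reach is approached as far as the arm can. A call with a gripper value outside its range is refused whole. "fingers" is the opening, from -1 (shut) to 1 (fully open), set as the call begins (left out, the last holds). The fingers move at their own pace and stop on an object; "grip_force" is the grip in N (left out, the last holds). Time passes only in rows, so rows that do not move let the fingers close. It gives the time, the measured TCP pose, the force and the opening at its end, in the units of the state.
- sense(): the state, without advancing time (a new reading comes with each control period).
- cams.get_image(name): name is "side" or "top"; returns a dict with "img" (420x560x3 uint8, red, green, blue), "fx", "fy", "cx", "cy" (pixels), "eye" and "rotation" of the camera in the world. Camera axes: x right, y up, looking along -z (the intrinsics and any distortion apply to the point x, -y, -z); pixel columns grow to the right and rows downward; lengths in m; the calibration is good to about 2 mm. A picture is of the moment at which its call begins. There is no depth.
- hand_in(): hands the job in, once; it reports no verdict.
The state is a dict: "time": time; "joint_positions": joint angles; "qd": joint speeds; "effort": joint torques, N m; "position": TCP position; "eef_rot": TCP orientation; "wrist_force": force on the tool from outside, world axes, zero at the start; "ft_torque": the same for the moment, N m; "opening": opening from 0.0 (shut) to 1.0 (fully open).
Only numpy, scipy, OpenCV 4.12 (cv2) and the standard library are available. Lean on these libraries where they do the work, as an engineer would, in place of code of your own. Each camera call takes 0.05 s, during which the arm holds its last target.

### The job

Roll the thick laser tube across the optical table, up the ramp and into the groove of the V-block, and push it along the groove until its end is against the stop plate, lying fully seated and at rest. Only push it with the fingers: do not lift or carry it. Leave the thin post and everything else on the table where it is.

Things in the scene. Friction and masses are not known exactly. Their poses are not given: they have to be found in the camera images.
- laser_tube: Thick loose bright steel cylinder with dark bands, 40 mm in diameter, 150 mm long, 0.2 to 0.45 kg, lying on the table to the left or right of the V-block, roughly along its groove. It rolls freely. Origin at the middle of its axis (20 mm above the table at the start); its x axis runs along the cylinder; y and z turn as it rolls.
- vblock: Grey metal V-block bolted to the table, 122 mm wide (y) over its ramps. Origin on the table under the middle of the groove. x runs along the groove, roughly away from the robot; groove and ramps are 130 mm long (x -70 to +60 mm), open at the -x end, closed at the +x end by the stop plate. Ground smooth: the tube slides easily on it.
- vblock_crest (a point): Middle of the groove at the height of its two crests, 13.2 mm above the table; axes as the block's. From the crests, flat from y = +-16.5 to +-19 mm, a ramp falls straight to the table at y = +-61 mm on either side. Inside, the 90-degree V's flanks fall at 45 degrees to the table at y = +-3.3 mm. Over a crest the tube's axis is about 33 mm high.
- vblock_home (a point): Where the middle of the laser tube's axis must end: x = -15 mm, y = 0 in the block's frame, 25 mm above the table (tube fully seated in the V, end touching the stop plate). The tube's near end then stands out 20 mm past the open end of the groove.
- vblock_stop (a point): Centre of the face of the stop plate that the tube's end must touch: 60 mm along the block's x axis from its origin, 25 mm above the table. The plate is 52 mm wide (along y), 50 mm high and 8 mm thick, with a foot 8 mm high reaching a further 30 mm behind it.
- thin_post: Loose bare steel cylinder, 25 mm in diameter and 135 mm long, lying on the other side of the V-block from the laser tube. To be left alone. Origin at the middle of its axis, x along it.
- lens_mount: Bystander, loose: round base 40 mm wide, short post and black lens ring 40 mm across, 62 mm high in all, standing beyond the stop plate. Origin under its base.
- mirror_mount: Bystander, loose: the same form, 80 mm high, standing beyond the stop plate. Origin under its base.
- far_mount: Bystander, loose: the same form with a 50 mm ring, 100 mm high, further off. Origin under its base.
- driver: Bystander, loose screwdriver 170 mm long, far to the left. Origin near its middle.
- screw_tray: Bystander, loose grey tray 90 x 120 x 30 mm, far to the right. Origin under its middle.
- retaining_ring: Bystander, loose dark ring 50 mm across and 10 mm high, far to the left. Origin under its middle.
- solvent_bottle: Bystander, loose white bottle 56 mm wide and 120 mm high, far off to the right. Origin under its middle.
Not all that is in view belongs to the job. What is shaped like the laser_tube but blue or turquoise is not meant.

How it is judged:
On the way, in this order (a step that is already met when the one before it is completed fails the run):
1. the tube has rolled at least a sixth of a turn about its own axis, lying on its side (angle between laser_tube's own z axis and vertical above 1 rad and angle between laser_tube's own x axis and vertical between 1.2 and 1.94 rad and height (world z) of laser_tube below 0.042 m), for 0.1 s.
2. the tube lies in the groove of the V-block (y of laser_tube in the frame of vblock between -0.005 and 0.005 m and height (world z) of laser_tube below 0.029 m and angle between the x axis of laser_tube and the x axis of vblock, either way round below 0.08 rad), for 0.2 s.
At the end, for the whole second after the job is handed in: The laser tube lies at rest in the groove (axis within 3 mm of the groove's middle and of its seated height, within 0.05 rad of its direction) with its end within 3 mm of the stop plate; the thin post is within 20 mm of where it was (x of laser_tube in the frame of vblock between -0.018 and -0.012 m and y of laser_tube in the frame of vblock between -0.003 and 0.003 m and height (world z) of laser_tube below 0.028 m and angle between the x axis of laser_tube and the x axis of vblock, either way round below 0.05 rad and linear speed of laser_tube below 0.01 m/s and distance of thin_post from where it was at the start of the episode below 0.02 m); the robot touches nothing.
It fails at once if the laser tube is lifted or carried instead of rolled (height (world z) of laser_tube above 0.042 m or (height (world z) of laser_tube above 0.03 m and (y of laser_tube in the frame of vblock above 0.066 m or y of laser_tube in the frame of vblock below -0.066 m))).
It fails at once if the laser tube is tipped up on end (angle between laser_tube's own x axis and vertical below 1.1 rad or angle between laser_tube's own x axis and vertical above 2.04 rad).
It fails at once if the thin post is moved by more than 20 mm (distance of thin_post from where it was at the start of the episode above 0.02 m).
It fails at once if another thing on the table is moved by more than 20 mm (distance of any of lens_mount, mirror_mount, far_mount, driver, screw_tray, retaining_ring, solvent_bottle from where it was at the start of the episode above 0.02 m).
It also fails if it takes over 54 s, if anything falls off the work surface, if the arm or the gripper's body presses on something with over 40 N, if the wrist force passes 120 N, or if a joint passes its speed limit or range.

## Working session

There is one attempt and no reset: what is moved stays moved. The work goes in short steps, Python scripts to look and compute and a tool call to move; the robot and the scene stay as the last step left them, time stands still between calls to the robot, and variables do not carry over. Pictures are saved under pics/ and viewed, and the job is handed in when it is done.

Besides the shell and the picture viewer there is one more tool, called after "Call:" by a JSON object that holds its "op" and its "data", one argument or row to a line. apply_moves: Moves the arm, as the interface text tells. Its arguments: {"type":"object","properties":{"targets":{"type":"array"},"fingers":{"type":"number"},"grip_force":{"type":"number"}},"required":["targets"]}

```bash
ls; mkdir -p pics; python3 - <<'E'
from plant import sense,cams
import cv2
s=sense();print({k:s[k] for k in('time','position','eef_rot','wrist_force','opening')})
for n in('side','top'):
    d=cams.get_image(n);cv2.imwrite(f'pics/{n}0.png',d['img'][:,:,::-1]);print(n,{k:v for k,v in d.items() if k!='img'})
E
```

```text
pics
{'time': 0.0, 'position': array([ 0.24671633, -0.60074162,  0.22165955]), 'eef_rot': array([ 9.81075878e-01,  1.93621701e-01, -2.25548898e-04, -8.41652986e-04]), 'wrist_force': array([-0.23933842,  0.30488643, -0.22337355]), 'opening': 0.9985331442190849}
side {'fx': 501.36675882000384, 'fy': 501.36675882000384, 'cx': 274.70122507610716, 'cy': 207.3928271405319, 'eye': array([0.5371656 , 1.00813333, 1.20313386]), 'rotation': array([-7.09878533e-04,  3.47104763e-01,  9.37818861e-01, -3.68281894e-03])}
top {'fx': 507.4236293511938, 'fy': 507.4236293511938, 'cx': 294.57447241871614, 'cy': 209.8425833132389, 'eye': array([ 0.48913742, -0.01859561,  1.43397358]), 'rotation': array([-0.02415664,  0.01941707,  0.71294864, -0.700531  ])}
```

View pics/top0.png

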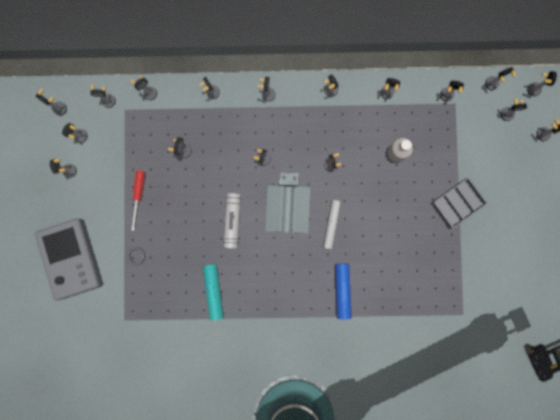

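View pics/side0.png

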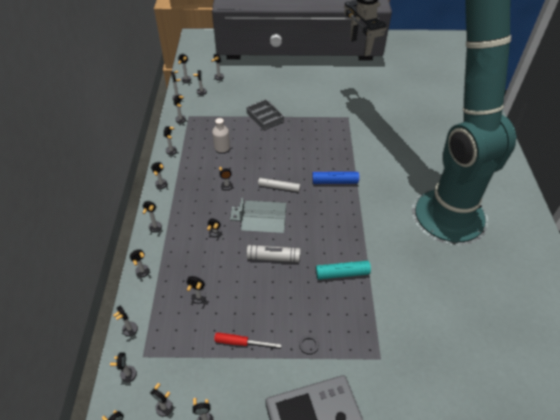

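The top view shows the laser tube (white/steel with dark bands) at about (232,221), left of the V-block at (288,207). The thin post is on the right at (332,224). The other cylinders are a turquoise decoy at (213,292) and a blue one at (343,292). Only the banded steel one fits the description, and I'll confirm it in a crop.

```bash
cat > h.py <<'E'
import numpy as np,cv2
from scipy.spatial.transform import Rotation as R
def ray(d,u,v):
    p=np.array([(u-d['cx'])/d['fx'],-(v-d['cy'])/d['fy'],-1.])
    return np.array(d['eye']),R.from_quat(d['rotation']).apply(p)
def on(d,u,v,z):
    e,r=ray(d,u,v);return e+r*(z-e[2])/r[2]
def proj(d,P):
    c=R.from_quat(d['rotation']).inv().apply(np.asarray(P,float)-d['eye'])
    return d['cx']+d['fx']*c[...,0]/-c[...,2], d['cy']-d['fy']*c[...,1]/-c[...,2]
def blob(m,box):
    x0,y0,x1,y1=box;mm=np.zeros(m.shape,np.uint8);mm[y0:y1,x0:x1]=m[y0:y1,x0:x1]
    mm=cv2.morphologyEx(mm,cv2.MORPH_CLOSE,np.ones((5,5),np.uint8))
    c=max(cv2.findContours(mm,cv2.RETR_EXTERNAL,cv2.CHAIN_APPROX_NONE)[0],key=cv2.contourArea)
    return c,cv2.minAreaRect(c)
E
python3 - <<'E'
from h import *
from plant import cams
d=cams.get_image('top');im=d['img'];np.save('/tmp/top.npy',im)
c=im[160:280,190:360];cv2.imwrite('pics/crop1.png',cv2.resize(c[:,:,::-1],None,fx=4.6,fy=4.6,interpolation=cv2.INTER_CUBIC))
s=cams.get_image('side');cv2.imwrite('pics/crop2.png',cv2.resize(s['img'][165:275,210:345][:,:,::-1],None,fx=5,fy=5,interpolation=cv2.INTER_CUBIC))
for u,v in [(232,221),(250,221),(288,190),(288,221)]: print(im[v,u])
E
```

```text
[141 138 143]
[120 118 123]
[150 160 158]
[147 158 157]
```

View pics/crop1.png

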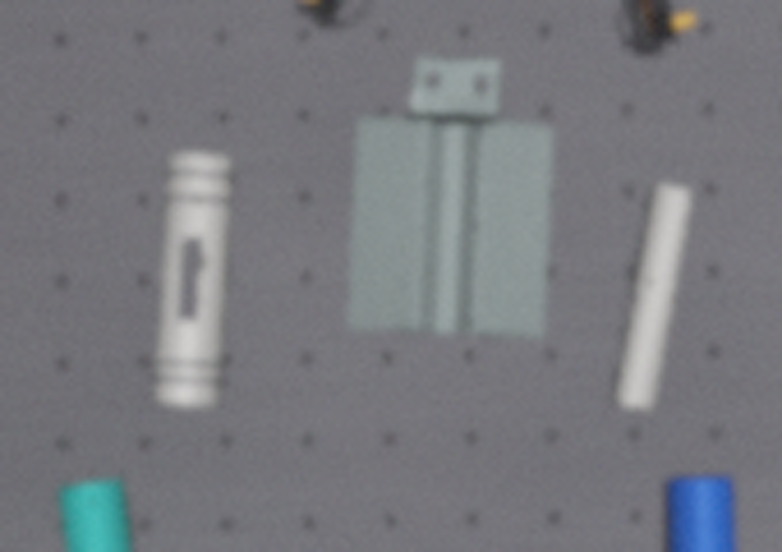

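View pics/crop2.png

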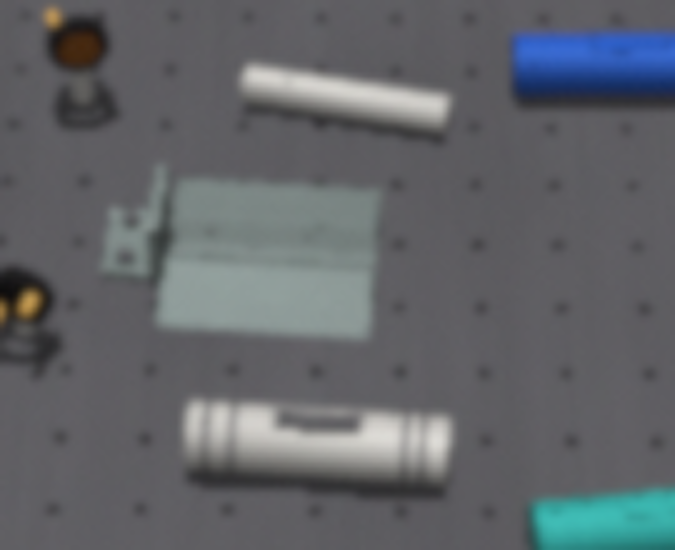

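The crops confirm the tube: thick, bright, with dark bands and a label, left of the block. Next I'll measure poses with masks.

```bash
cat > meas.py <<'E'
from h import *
from plant import cams
d=cams.get_image('top');im=d['img'].astype(int)
b=((im[...,1]-im[...,0])>5)&(im[...,1]>120)&(im[...,1]<190)
c,r=blob(b.astype(np.uint8),(258,180,318,240))
box=cv2.boxPoints(r);print('vb box px',box.round(1).tolist())
W=np.array([on(d,u,v,0.0)[:2] for u,v in box]);print('W',W.round(4).tolist())
print('sides',[np.linalg.norm(W[i]-W[(i+1)%4]).round(4) for i in range(4)])
for nm,bx,z in(('tube',(215,180,250,260),.02),('post',(315,190,350,260),.0125)):
    m=(im.min(2)>140)
    c,r=blob(m.astype(np.uint8),bx);bp=cv2.boxPoints(r)
    W=np.array([on(d,u,v,z)[:2] for u,v in bp]);L=sorted([(np.linalg.norm(W[i]-W[(i+1)%4]),i) for i in range(4)])
    i=L[-1][1];ax=W[(i+1)%4]-W[i];ax*=np.sign(ax[0])
    print(nm,'c',on(d,*r[0],z).round(4),'L',L[-1][0].round(4),'w',L[0][0].round(4),'yaw',np.arctan2(ax[1],ax[0]).round(4),r[0])
s=cams.get_image('side');im=s['img'].astype(int)
m=(im.min(2)>140);c,r=blob(m.astype(np.uint8),(235,238,310,272));print('side tube',r,on(s,*r[0],.025).round(4))
cv2.imwrite('/tmp/x.png',d['img'])
E
python3 meas.py
```

```text
vb box px [[266.0, 180.0], [309.0, 180.0], [309.0, 232.0], [266.0, 232.0]]
W [[0.6641, 0.07], [0.6619, -0.0522], [0.5143, -0.0494], [0.5164, 0.0721]]
sides [np.float64(0.1222), np.float64(0.1476), np.float64(0.1215), np.float64(0.1477)]
tube c [0.5499 0.167  0.02  ] L 0.1546 w 0.0362 yaw -0.0644 (231.3630828857422, 220.46461486816406)
post c [ 0.5354 -0.1139  0.0125] L 0.1384 w 0.0222 yaw -0.2043 (331.9821472167969, 223.99668884277344)
side tube ((272.9766540527344, 251.37355041503906), (52.397762298583984, 10.354796409606934), 3.5763344764709473) [0.5469 0.1645 0.025 ]
```

```bash
cat > vb.py <<'E'
from h import *
from plant import cams
d=cams.get_image('top');im=cv2.GaussianBlur(d['img'].astype(np.float32),(3,3),0)
q=im[...,1]-im[...,0]
for _ in range(4): q=(q+0)  # signal: greenness
print('bg',q[200:230,250:262].mean(),'blk',q[195:228,270:280].mean())
t=(q[200:230,250:262].mean()+q[195:228,270:280].mean())/2
def cross(p,lo):  # first index crossing up through t
    for i in range(lo,len(p)-1):
        if p[i]<t<=p[i+1] and p[i+2]>t: return i+(t-p[i])/(p[i+1]-p[i])
Lp=[];Rp=[];Bp=[]
for v in range(192,228):
    row=q[v]; 
    Lp.append(on(d,cross(row,256),v,0)[:2])
    rr=row[::-1];Rp.append(on(d,559-cross(rr,559-320),v,0)[:2])
for u in range(270,306):
    col=q[:,u][::-1];z=0. 
    Bp.append(on(d,u,419-cross(col,419-245),0)[:2])
def fit(P):
    vx,vy,x,y=cv2.fitLine(np.array(P,np.float32),cv2.DIST_HUBER,0,.01,.01).ravel();return np.array([x,y]),np.array([vx,vy])
(lp,lv),(rp,rv),(bp,bv)=fit(Lp),fit(Rp),fit(Bp)
lv*=np.sign(lv[0]);rv*=np.sign(rv[0]);bv*=np.sign(bv[1])
print('yaws',[np.arctan2(*v[::-1]).round(4) for v in (lv,rv)],'from base',(np.arctan2(-bv[0],bv[1])).round(4))
yaw=np.mean([np.arctan2(lv[1],lv[0]),np.arctan2(rv[1],rv[0]),np.arctan2(-bv[0],bv[1])])
x=np.array([np.cos(yaw),np.sin(yaw)]);y=np.array([-x[1],x[0]])
yl,yr,xb=lp@y,rp@y,bp@x
print('width',yl-yr,'yaw',yaw);o=x*(xb+.07)+y*(yl+yr)/2;print('origin',o.round(4))
np.save('vb.npy',[*o,yaw])
# overlay check
def W(a,b,z): return np.r_[o+x*a+y*b,z]
for nm in('top','side'):
    e=cams.get_image(nm);I=e['img'][:,:,::-1].copy();I=cv2.resize(I,None,fx=5,fy=5,interpolation=cv2.INTER_CUBIC)
    for P in [(-.07,-.061,0),(-.07,.061,0),(.06,.061,0),(.06,-.061,0),(.06,.026,.05),(.06,-.026,.05),(-.07,.0033,0),(-.07,.0165,.0132),(-.07,-.0165,.0132)]:
        u,v=proj(e,W(*P));cv2.circle(I,(int((u+.5)*5),int((v+.5)*5)),4,(0,0,255),1)
    u,v=proj(e,W(0,0,0));u,v=int(u*5),int(v*5);cv2.imwrite(f'pics/ov_{nm}.png',I[v-230:v+230,u-250:u+250])
E
python3 vb.py
```

```text
bg -0.8428819 blk 9.57519
yaws [np.float32(-0.0634), np.float32(-0.0639)] from base -0.0732
width 0.121746436 yaw -0.066833645
origin [0.5851 0.0099]
```

View pics/ov_top.png

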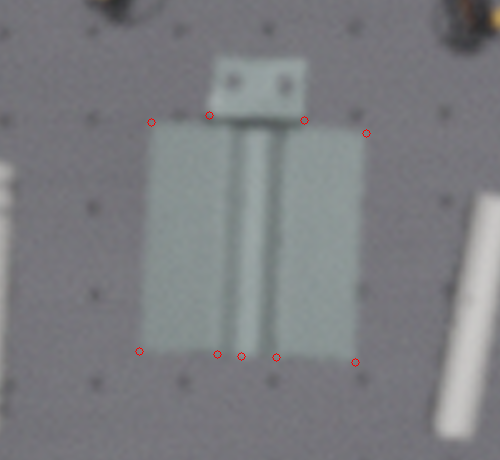

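View pics/ov_side.png

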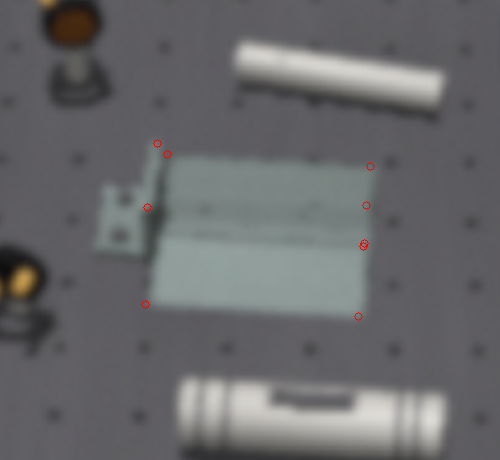

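Poses are consistent: width 121.7 mm against 122, tube about 0.154 m away in block y and parallel to the groove, tube length and diameter close to the given sizes. The plan is to set the jaws along the tube so both fingers push it sideways. First I'll turn the tool.

Call:
{"op": "apply_moves", "data": {
  "targets": [
    [0, 0, 0, -0.1],
    [0, 0, 0, -0.1],
    [0, 0, 0, -0.1],
    [0, 0, 0, -0.1],
    [0, 0, 0, -0.1],
    [0, 0, 0, -0.1],
    [0, 0, 0, -0.1],
    [0, 0, 0, -0.1],
    [0, 0, 0, -0.1],
    [0, 0, 0, -0.1],
    [0, 0, 0, -0.115]
  ],
  "fingers": 1
}}

```text
time: 1.55
position: [0.2469, -0.6013, 0.2226]
eef_rot: [0.729, 0.685, -0.0, 0.0]
wrist_force: [0.5, 0.4, -0.1]
opening: 1.001
```

```bash
cat > rel.py <<'E'
from h import *
from plant import sense
import sys
s=sense();o0,o1,yaw=np.load('vb.npy');o=np.array([o0,o1]);x=np.array([np.cos(yaw),np.sin(yaw)]);y=np.array([-x[1],x[0]])
p=np.array(s['position']);M=R.from_quat(s['eef_rot']).as_matrix()
print('t',s['time'],'pos',p.round(4),'tooly yaw',np.arctan2(M[1,1],M[0,1]).round(4),'z',M[:,2].round(3),'blk',((p[:2]-o)@x).round(4),((p[:2]-o)@y).round(4),'F',np.array(s['wrist_force']).round(2),'open',s['opening'])
if len(sys.argv)>3:
    a,b,z=map(float,sys.argv[1:4]);T=np.r_[o+x*a+y*b,z];print('target',T.round(4),'tool shift',(M.T@(T-p)).round(4),'roll',-(yaw-np.arctan2(M[1,1],M[0,1])))
E
python3 rel.py -0.045 0.209 0.2
```

```text
t 1.55 pos [ 0.2469 -0.6013  0.2226] tooly yaw -0.0618 z [-0. -0. -1.] blk -0.2967 -0.6324 F [ 0.48  0.39 -0.06] open 1.000524530716167
target [0.5542 0.2214 0.2   ] tool shift [0.8401 0.2559 0.0225] roll 0.005070102763426287
```

Call:
{"op": "apply_moves", "data": {
  "targets": [
    [0.03, 0.01, 0, 0.005],
    [0.035, 0.011, 0, 0],
    [0.035, 0.011, 0, 0],
    [0.035, 0.011, 0, 0],
    [0.035, 0.011, 0, 0],
    [0.035, 0.011, 0, 0],
    [0.035, 0.011, 0, 0],
    [0.035, 0.011, 0, 0],
    [0.035, 0.011, 0, 0],
    [0.035, 0.011, 0, 0],
    [0.035, 0.011, 0, 0],
    [0.035, 0.011, 0, 0]
  ]
}}

```text
time: 2.75
position: [0.4074, -0.1953, 0.2229]
eef_rot: [0.732, 0.681, -0.0, 0.0]
wrist_force: [0.9, -0.4, 0.1]
opening: 1.002
```

Call:
{"op": "apply_moves", "data": {
  "targets": [
    [0.035, 0.011, 0, 0],
    [0.035, 0.011, 0, 0],
    [0.035, 0.011, 0, 0],
    [0.035, 0.011, 0, 0],
    [0.035, 0.011, 0, 0],
    [0.035, 0.011, 0, 0],
    [0.035, 0.011, 0, 0],
    [0.035, 0.011, 0, 0],
    [0.035, 0.011, 0, 0],
    [0.035, 0.011, 0, 0],
    [0.035, 0.008, 0, 0],
    [0.02, 0.003, 0, 0]
  ]
}}

```text
time: 3.95
position: [0.5567, 0.202, 0.2226]
eef_rot: [0.731, 0.682, 0.001, -0.001]
wrist_force: [0.2, 0.4, 0.2]
opening: 1.001
```

```bash
python3 rel.py -0.045 0.209 0.018
```

```text
t 3.95 pos [0.5567 0.202  0.2226] tooly yaw -0.0687 z [ 0.     0.002 -1.   ] blk -0.0412 0.1898 F [0.22 0.45 0.23] open 1.001161907756873
target [0.5542 0.2214 0.018 ] tool shift [ 0.0189 -0.0038  0.2046] roll -0.0019106356942717728
```

Call:
{"op": "apply_moves", "data": {
  "targets": [
    [0.02, -0.004, 0, 0],
    [0, 0, 0.03, 0],
    [0, 0, 0.04, 0],
    [0, 0, 0.03, 0],
    [0, 0, 0.02, 0],
    [0, 0, 0, 0],
    [0, 0, 0, 0]
  ]
}}

```text
time: 4.65
position: [0.5541, 0.2193, 0.103]
eef_rot: [0.732, 0.682, 0.0, -0.0]
wrist_force: [-0.6, 0.1, 0.5]
opening: 1.001
```

```bash
python3 rel.py -0.045 0.209 0.018; cat > look.py <<'E'
from h import *
from plant import cams
import sys
n=sys.argv[1]
out=[]
for nm,(u0,v0,w,h) in (('top',(190,150,170,120)),('side',(215,150,150,130))):
    e=cams.get_image(nm)['img'][v0:v0+h,u0:u0+w,::-1];out.append(cv2.resize(e,(390,390*h//w),interpolation=cv2.INTER_CUBIC))
H=max(o.shape[0] for o in out);out=[cv2.copyMakeBorder(o,0,H-o.shape[0],0,0,0) for o in out]
cv2.imwrite(f'pics/{n}.png',np.hstack(out))
E
python3 look.py l1
```

```text
t 4.65 pos [0.5541 0.2193 0.103 ] tooly yaw -0.0711 z [ 0.  0. -1.] blk -0.045 0.2069 F [-0.64  0.06  0.5 ] open 1.00113417287086
target [0.5542 0.2214 0.018 ] tool shift [ 0.0021 -0.      0.085 ] roll -0.0042637633840776346
```

View pics/l1.png

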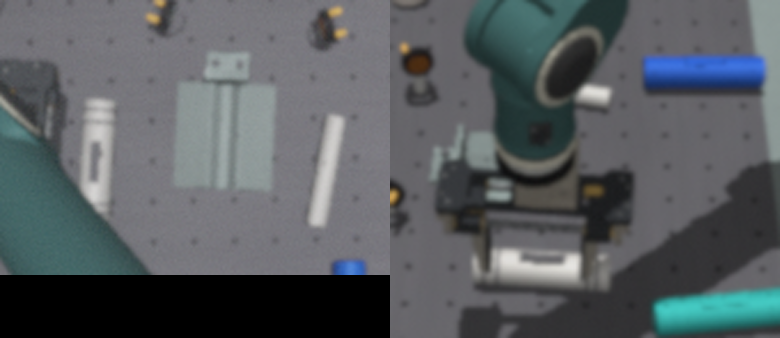

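Gripper is to the left of the tube with the jaws along it, and the spot below it is clear. Descending.

Call:
{"op": "apply_moves", "data": {
  "targets": [
    [0, 0, 0.03, -0.004],
    [0, 0, 0.03, 0],
    [0, 0, 0.015, 0],
    [0, 0, 0.01, 0],
    [0, 0, 0, 0],
    [0, 0, 0, 0]
  ]
}}

```text
time: 5.35
position: [0.5546, 0.2196, 0.0186]
eef_rot: [0.73, 0.683, 0.001, 0.0]
wrist_force: [-0.2, 0.4, 0.1]
opening: 0.999
```

```bash
python3 rel.py -0.045 0.185 0.018
```

```text
t 5.35 pos [0.5546 0.2196 0.0186] tooly yaw -0.067 z [ 0.002  0.001 -1.   ] blk -0.0445 0.2072 F [-0.21  0.42  0.06] open 0.9989882592002933
target [0.5526 0.1975 0.018 ] tool shift [-0.0222 -0.0005  0.0006] roll -0.00016565945585644837
```

Call:
{"op": "apply_moves", "data": {
  "targets": [
    [-0.005, 0, 0, 0],
    [-0.005, 0, 0, 0],
    [-0.005, 0, 0, 0],
    [-0.004, 0, 0, 0],
    [-0.003, 0, 0, 0],
    [-0.003, 0, 0, 0],
    [-0.003, 0, 0, 0],
    [-0.003, 0, 0, 0],
    [-0.003, 0, 0, 0],
    [-0.003, 0, 0, 0],
    [-0.003, 0, 0, 0],
    [-0.003, 0, 0, 0]
  ]
}}

```text
time: 6.55
position: [0.5509, 0.1759, 0.0175]
eef_rot: [0.73, 0.683, -0.0, -0.0]
wrist_force: [0.3, -0.1, -0.6]
opening: 1.002
```

```bash
python3 rel.py;python3 look.py l2
```

```text
t 6.55 pos [0.5509 0.1759 0.0175] tooly yaw -0.0671 z [-0. -0. -1.] blk -0.0452 0.1634 F [ 0.26 -0.07 -0.58] open 1.0017944451675744
```

View pics/l2.png

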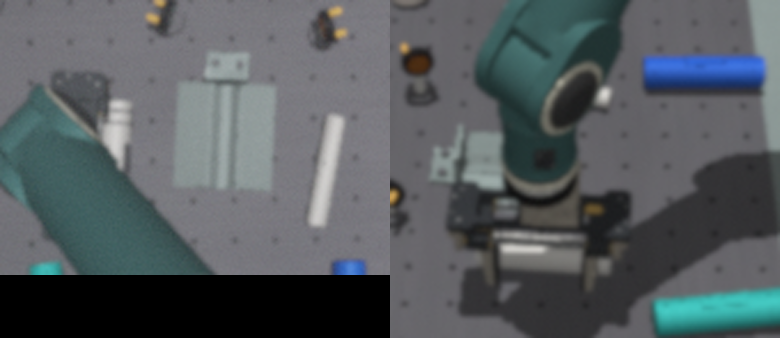

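The tube rolls with the fingers: its label has turned and it is still parallel. Continuing to the ramp foot.

Call:
{"op": "apply_moves", "data": {
  "targets": [
    [-0.003, 0, 0, 0],
    [-0.003, 0, 0, 0],
    [-0.003, 0, 0, 0],
    [-0.003, 0, 0, 0],
    [-0.003, 0, 0, 0],
    [-0.003, 0, 0, 0],
    [-0.003, 0, 0, 0],
    [-0.003, 0, 0, 0],
    [-0.003, 0, 0, 0],
    [-0.003, 0, 0, 0],
    [-0.003, 0, 0, 0],
    [-0.003, 0, 0, 0]
  ]
}}

```text
time: 7.85
position: [0.5485, 0.14, 0.0175]
eef_rot: [0.73, 0.683, -0.0, 0.0]
wrist_force: [-0.7, -0.6, 0.5]
opening: 1.003
```

Call:
{"op": "apply_moves", "data": {
  "targets": [
    [-0.003, 0, 0, 0],
    [-0.003, 0, 0, 0],
    [-0.003, 0, 0, 0],
    [-0.003, 0, 0, 0],
    [-0.003, 0, 0, 0],
    [-0.003, 0, 0, 0],
    [-0.003, 0, 0, 0],
    [-0.003, 0, 0, 0],
    [-0.003, 0, 0, 0],
    [-0.003, 0, 0, 0]
  ]
}}

```text
time: 8.85
position: [0.5465, 0.1101, 0.0176]
eef_rot: [0.73, 0.683, -0.0, 0.0]
wrist_force: [0.2, 0.1, -0.0]
opening: 0.997
```

```bash
python3 rel.py -0.045 0.091 0.018;python3 look.py l3
```

```text
t 8.85 pos [0.5465 0.1101 0.0176] tooly yaw -0.0671 z [-0. -0. -1.] blk -0.0452 0.0974 F [ 0.21  0.12 -0.03] open 0.996994069193564
target [0.5463 0.1037 0.018 ] tool shift [-0.0064  0.0002 -0.0004] roll -0.00024312110564930767
```

View pics/l3.png

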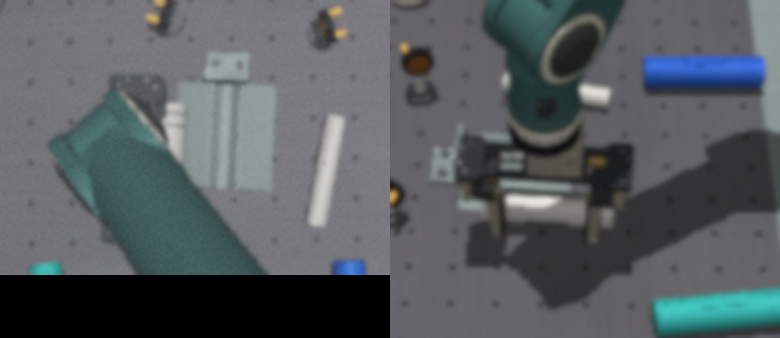

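At the ramp foot, still parallel. Climbing now, raising the fingers as the ramp rises.

Call:
{"op": "apply_moves", "data": {
  "targets": [
    [-0.003, 0, 0, 0],
    [-0.003, 0, 0, 0],
    [-0.003, 0, -0.001, 0],
    [-0.003, 0, -0.001, 0],
    [-0.003, 0, -0.001, 0],
    [-0.003, 0, -0.001, 0],
    [-0.003, 0, -0.001, 0],
    [-0.003, 0, -0.001, 0],
    [-0.003, 0, -0.001, 0],
    [-0.003, 0, -0.001, 0],
    [-0.003, 0, -0.001, 0]
  ]
}}

```text
time: 10.05
position: [0.5443, 0.0771, 0.0266]
eef_rot: [0.73, 0.683, -0.0, -0.0]
wrist_force: [0.4, 1.8, 0.4]
opening: 1.001
```

```bash
python3 rel.py -0.045 0.049 0.028;python3 look.py l4
```

```text
t 10.05 pos [0.5443 0.0771 0.0266] tooly yaw -0.0671 z [-0. -0. -1.] blk -0.0453 0.0643 F [0.4  1.84 0.35] open 1.0008636816975263
target [0.5435 0.0618 0.028 ] tool shift [-0.0153  0.0003 -0.0014] roll -0.00031092487365580457
```

View pics/l4.png

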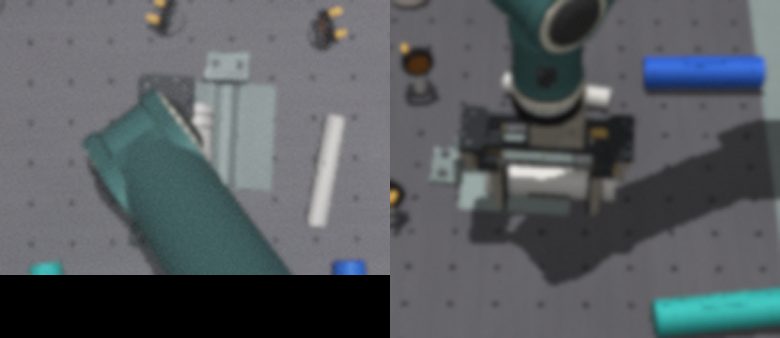

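Call:
{"op": "apply_moves", "data": {
  "targets": [
    [-0.002, 0, -0.0005, 0],
    [-0.002, 0, -0.0005, 0],
    [-0.002, 0, -0.0005, 0],
    [-0.002, 0, -0.0005, 0],
    [-0.002, 0, -0.0005, 0],
    [-0.002, 0, -0.0005, 0],
    [-0.001, 0, 0, 0],
    [-0.001, 0, 0, 0],
    [-0.001, 0, 0, 0],
    [-0.001, 0, 0, 0],
    [-0.001, 0, 0, 0],
    [-0.001, 0, 0, 0]
  ]
}}

```text
time: 11.35
position: [0.543, 0.0592, 0.0295]
eef_rot: [0.73, 0.683, -0.0, 0.0]
wrist_force: [-0.4, -0.1, -0.3]
opening: 1.0
```

```bash
python3 rel.py -0.045 0.046 0.03;python3 look.py l5
```

```text
t 11.35 pos [0.543  0.0592 0.0295] tooly yaw -0.0671 z [-0. -0. -1.] blk -0.0453 0.0464 F [-0.39 -0.08 -0.3 ] open 1.000148431883735
target [0.5433 0.0588 0.03  ] tool shift [-0.0004  0.0003 -0.0005] roll -0.00028674097542266686
```

View pics/l5.png

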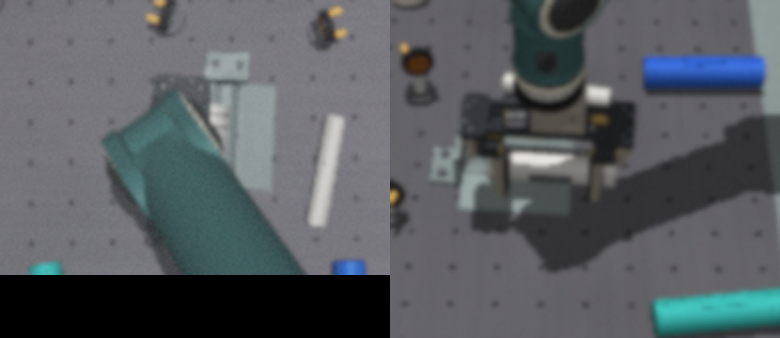

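Force is near zero, so the tube sits on the crest flat. Nudging it over slowly.

Call:
{"op": "apply_moves", "data": {
  "targets": [
    [-0.001, 0, 0, 0],
    [-0.001, 0, 0, 0],
    [-0.001, 0, 0, 0],
    [-0.001, 0, 0, 0],
    [0, 0, 0, 0],
    [0, 0, 0, 0],
    [0, 0, 0, 0],
    [0, 0, 0, 0]
  ]
}}

```text
time: 12.25
position: [0.5429, 0.0555, 0.0296]
eef_rot: [0.73, 0.683, 0.0, 0.0]
wrist_force: [-0.3, 0.6, -0.3]
opening: 1.0
```

```bash
python3 rel.py -0.045 0.046 0.03;python3 look.py l6
```

```text
t 12.25 pos [0.5429 0.0555 0.0296] tooly yaw -0.067 z [ 0. -0. -1.] blk -0.0452 0.0427 F [-0.25  0.64 -0.27] open 0.9996783494487789
target [0.5433 0.0588 0.03  ] tool shift [ 0.0033  0.0002 -0.0004] roll -0.00011719816686442397
```

View pics/l6.png

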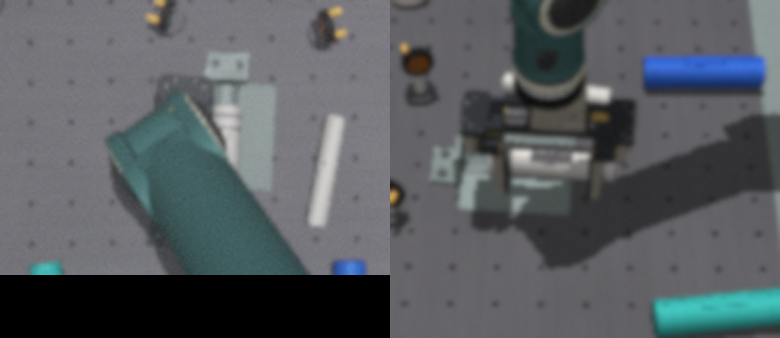

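The tube appears to have dropped into the groove. Backing off, lifting and shutting the fingers to check it.

Call:
{"op": "apply_moves", "data": {
  "targets": [
    [0.008, 0, 0, 0],
    [0.015, 0, 0, 0],
    [0.01, 0, 0, 0],
    [0, 0, -0.03, 0],
    [0, 0, -0.04, 0],
    [0, 0, -0.04, 0],
    [0.04, 0, -0.02, 0],
    [0.04, 0, 0, 0],
    [0.04, -0.02, 0, 0],
    [0.02, -0.03, 0, 0],
    [0, -0.03, 0, 0],
    [0, 0, 0, 0]
  ],
  "fingers": 1
}}

```text
time: 13.55
position: [0.47, 0.2364, 0.1596]
eef_rot: [0.728, 0.686, -0.001, -0.0]
wrist_force: [-0.6, 0.3, -0.1]
opening: 0.999
```

```bash
python3 rel.py -0.153 0 0.12;python3 look.py l7
```

```text
t 13.55 pos [0.47   0.2364 0.1596] tooly yaw -0.0593 z [-0.002 -0.001 -1.   ] blk -0.13 0.2183 F [-0.61  0.32 -0.07] open 0.9994652871669726
target [0.4325 0.0201 0.12  ] tool shift [-0.2181 -0.0246  0.0398] roll 0.007521452346399164
```

View pics/l7.png

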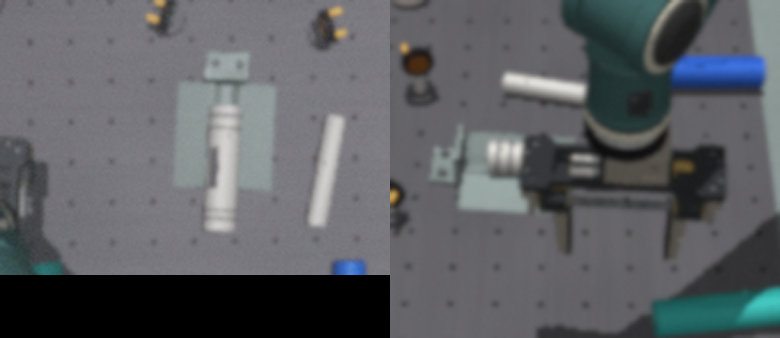

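```bash
cat > tube.py <<'E'
from h import *
from plant import cams
o0,o1,yaw=np.load('vb.npy');o=np.array([o0,o1]);x=np.array([np.cos(yaw),np.sin(yaw)]);y=np.array([-x[1],x[0]])
d=cams.get_image('top');im=d['img'].astype(int)
m=((im.min(2)>140)&(im[...,1]-im[...,0]<4))|(im.min(2)>172)
c,r=blob(cv2.morphologyEx(m.astype(np.uint8),cv2.MORPH_OPEN,np.ones((2,2))),(268,185,310,265));bp=cv2.boxPoints(r);z=.025
W=np.array([on(d,u,v,z)[:2] for u,v in bp])-o;B=np.c_[W@x,W@y]
L=[(np.linalg.norm(B[i]-B[(i+1)%4]),i) for i in range(4)];l,i=max(L);a=B[(i+1)%4]-B[i];a*=np.sign(a[0])
print('tube in block',(on(d,*r[0],z)[:2]-o)@np.c_[x,y],'len',l,'w',min(L)[0],'rel yaw',np.arctan2(a[1],a[0]),'far x',B[:,0].max(),'near x',B[:,0].min())
E
python3 tube.py
```

```text
tube in block [-0.04896085 -0.00384056] len 0.15348193880924194 w 0.036398694858405294 rel yaw -0.00441361715995082 far x 0.02814855789097643 near x -0.12553822798516057
```

It lies in the groove, parallel (-0.004 rad). The offset of -3.8 mm in y is likely block-calibration bias, since the groove strip and the tube line up in the image. Moving to the near end with shut fingers.

Call:
{"op": "apply_moves", "data": {
  "targets": [
    [-0.02, -0.006, 0, 0.0075],
    [-0.03, -0.01, 0, 0],
    [-0.03, -0.01, 0, 0],
    [-0.03, 0, 0, 0],
    [-0.03, 0, 0, 0],
    [-0.03, 0, 0, 0],
    [-0.03, 0, 0, 0],
    [-0.02, 0, 0, 0],
    [0, 0, 0.03, 0],
    [0, 0, 0.03, 0],
    [0, 0, 0, 0],
    [0, 0, 0, 0]
  ],
  "fingers": -1
}}

```text
time: 14.9
position: [0.433, 0.016, 0.0997]
eef_rot: [0.733, 0.68, -0.0, -0.0]
wrist_force: [0.3, -0.5, 1.1]
opening: 0.003
```

```bash
python3 rel.py -0.156 -0.0035 0.022;python3 look.py l8
```

```text
t 14.9 pos [0.433  0.016  0.0997] tooly yaw -0.075 z [-0.001  0.001 -1.   ] blk -0.1522 -0.0041 F [ 0.27 -0.47  1.12] open 0.0029501553990819353
target [0.4293 0.0168 0.022 ] tool shift [ 0.0005 -0.0037  0.0778] roll -0.008152637062391582
```

View pics/l8.png

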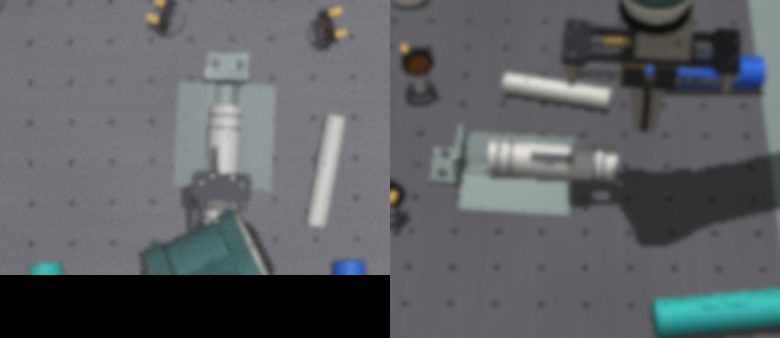

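Call:
{"op": "apply_moves", "data": {
  "targets": [
    [0, -0.006, 0, -0.008],
    [0, 0, 0.02, 0],
    [0, 0, 0.02, 0],
    [0, 0, 0.02, 0],
    [0, 0, 0.017, 0],
    [0, 0, 0, 0],
    [0, 0, 0, 0]
  ]
}}

```text
time: 15.7
position: [0.4267, 0.0166, 0.0233]
eef_rot: [0.73, 0.683, 0.0, 0.0]
wrist_force: [0.6, -0.3, 0.3]
opening: 0.002
```

```bash
python3 rel.py -0.108 -0.0035 0.022;python3 look.py l9
```

```text
t 15.7 pos [0.4267 0.0166 0.0233] tooly yaw -0.066 z [ 0.001 -0.    -1.   ] blk -0.1585 -0.0039 F [ 0.56 -0.31  0.27] open 0.002171979034754378
target [0.4772 0.0136 0.022 ] tool shift [0.0004 0.0505 0.0014] roll 0.0008543752027152796
```

View pics/l9.png

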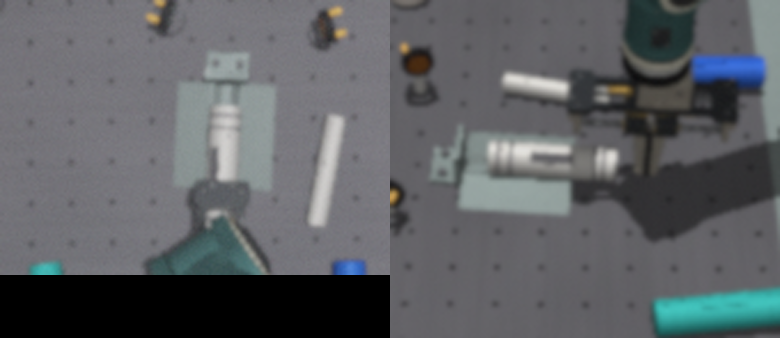

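Fingertips sit just off the near end. Pushing along the groove and watching the force.

Call:
{"op": "apply_moves", "data": {
  "targets": [
    [0, 0.003, 0, 0],
    [0, 0.003, 0, 0],
    [0, 0.003, 0, 0],
    [0, 0.003, 0, 0],
    [0, 0.003, 0, 0],
    [0, 0.003, 0, 0],
    [0, 0.003, 0, 0],
    [0, 0.003, 0, 0],
    [0, 0.003, 0, 0],
    [0, 0.003, 0, 0],
    [0, 0.003, 0, 0],
    [0, 0.002, 0, 0]
  ]
}}

```text
time: 17.0
position: [0.4617, 0.014, 0.0225]
eef_rot: [0.73, 0.683, 0.0, 0.0]
wrist_force: [-1.3, 1.1, 0.7]
opening: 0.006
```

```bash
python3 rel.py -0.108 -0.0035 0.022;python3 tube.py
```

```text
t 17.0 pos [0.4617 0.014  0.0225] tooly yaw -0.0666 z [ 0.  0. -1.] blk -0.1235 -0.0042 F [-1.31  1.08  0.75] open 0.005741975650018971
target [0.4772 0.0136 0.022 ] tool shift [0.0007 0.0155 0.0005] roll 0.00021483014544312895
tube in block [ 0.00787814 -0.00405913] len 0.06700275812525294 w 0.033366016152272596 rel yaw 0.05089062292660677 far x 0.042199161986095 near x -0.026348698385892107
```

Call:
{"op": "apply_moves", "data": {
  "targets": [
    [0, 0.002, 0, 0],
    [0, 0.002, 0, 0],
    [0, 0.002, 0, 0],
    [0, 0.002, 0, 0],
    [0, 0.002, 0, 0],
    [0, 0.001, 0, 0],
    [0, 0.001, 0, 0]
  ]
}}

```text
time: 17.75
position: [0.4734, 0.0132, 0.0225]
eef_rot: [0.73, 0.683, -0.0, -0.0]
wrist_force: [-0.7, 0.1, 0.4]
opening: 0.003
```

Call:
{"op": "apply_moves", "data": {
  "targets": [
    [0, 0.001, 0, 0],
    [0, 0.001, 0, 0],
    [0, 0.001, 0, 0]
  ]
}}

```text
time: 18.05
position: [0.4764, 0.013, 0.0226]
eef_rot: [0.73, 0.683, -0.0, 0.0]
wrist_force: [-0.1, 0.3, 0.2]
opening: 0.005
```

```bash
python3 rel.py -0.108 -0.0035 0.022;python3 tube.py;python3 look.py l10
```

```text
t 18.05 pos [0.4764 0.013  0.0226] tooly yaw -0.0665 z [-0. -0. -1.] blk -0.1087 -0.0042 F [-0.08  0.31  0.21] open 0.005190767366662653
target [0.4772 0.0136 0.022 ] tool shift [0.0007 0.0007 0.0006] roll 0.00030844338035612706
tube in block [ 0.02444769 -0.00295581] len 0.06731586911760622 w 0.03766820269897585 rel yaw -0.011235629884433643 far x 0.05841162987693804 near x -0.009407732037672764
```

View pics/l10.png

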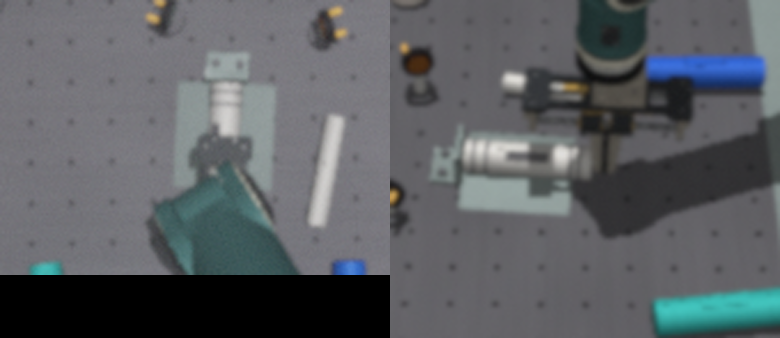

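Almost at the plate, with no stop force yet. Advancing 1 mm at a time.

Call:
{"op": "apply_moves", "data": {
  "targets": [
    [0, 0.001, 0, 0],
    [0, 0.001, 0, 0],
    [0, 0, 0, 0]
  ]
}}

```text
time: 18.5
position: [0.4785, 0.0129, 0.0226]
eef_rot: [0.73, 0.683, 0.0, 0.0]
wrist_force: [0.3, -0.8, -0.2]
opening: 0.004
```

Call:
{"op": "apply_moves", "data": {
  "targets": [
    [0, 0.001, 0, 0],
    [0, 0, 0, 0]
  ]
}}

```text
time: 18.7
position: [0.4792, 0.0128, 0.0225]
eef_rot: [0.73, 0.683, -0.0, -0.0]
wrist_force: [-1.7, -1.0, 1.4]
opening: 0.003
```

Call:
{"op": "apply_moves", "data": {
  "targets": [
    [0, 0.001, 0, 0],
    [0, 0, 0, 0]
  ]
}}

```text
time: 18.9
position: [0.4792, 0.0128, 0.0224]
eef_rot: [0.73, 0.683, -0.001, -0.001]
wrist_force: [-5.1, 0.9, 3.6]
opening: 0.006
```

The position is blocked and force is rising (5 N), so the tube is against the stop. Backing off, lifting and verifying.

Call:
{"op": "apply_moves", "data": {
  "targets": [
    [0, -0.002, 0, 0],
    [0, -0.005, 0, 0],
    [0, -0.015, 0, 0],
    [0, -0.015, 0, 0],
    [0, 0, -0.03, 0],
    [0, 0, -0.04, 0],
    [0, 0, -0.04, 0],
    [0.03, 0, -0.02, 0],
    [0.04, 0, 0, 0],
    [0.04, 0, 0, 0],
    [0.04, 0, 0, 0],
    [0.04, 0, 0, 0]
  ]
}}

```text
time: 20.1
position: [0.4566, 0.2062, 0.1529]
eef_rot: [0.73, 0.683, 0.001, 0.001]
wrist_force: [1.7, -0.0, 0.6]
opening: 0.007
```

Call:
{"op": "apply_moves", "data": {
  "targets": [
    [0.03, 0, 0, 0],
    [0, 0, 0, 0]
  ]
}}

```text
time: 20.3
position: [0.4578, 0.2398, 0.1531]
eef_rot: [0.728, 0.685, 0.002, -0.001]
wrist_force: [-0.9, -1.1, -0.0]
opening: 0.0
```

```bash
python3 rel.py;python3 tube.py;python3 meas.py|grep post;python3 look.py l11
python3 - <<'E'
from h import *
from plant import cams
for nm,(u0,v0,w,h) in (('top',(255,165,70,90)),('side',(220,190,90,70))):
    e=cams.get_image(nm)['img'][v0:v0+h,u0:u0+w,::-1];cv2.imwrite(f'pics/fin_{nm}.png',cv2.resize(e,None,fx=6,fy=6,interpolation=cv2.INTER_CUBIC))
E
```

```text
t 20.3 pos [0.4578 0.2398 0.1531] tooly yaw -0.0604 z [ 0.002  0.004 -1.   ] blk -0.1424 0.2208 F [-0.9  -1.05 -0.01] open 0.00041355171154856704
tube in block [-0.01732223 -0.00313473] len 0.15184823683077522 w 0.03811334926349792 rel yaw 0.0035667346156950225 far x 0.058857740008069766 near x -0.09302369194558384Traceback (most recent call last):
  File "meas.py", line 11, in <module>
    c,r=blob(m.astype(np.uint8),bx);bp=cv2.boxPoints(r)
        ~~~~^^^^^^^^^^^^^^^^^^^^^^^
  File "h.py", line 14, in blob
    c=max(cv2.findContours(mm,cv2.RETR_EXTERNAL,cv2.CHAIN_APPROX_NONE)[0],key=cv2.contourArea)
ValueError: max() iterable argument is empty
```

View pics/fin_top.png

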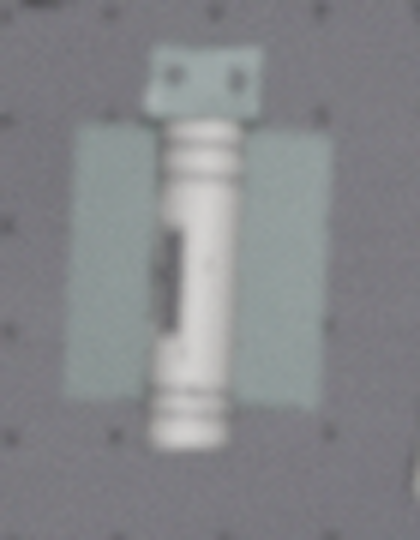

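View pics/fin_side.png

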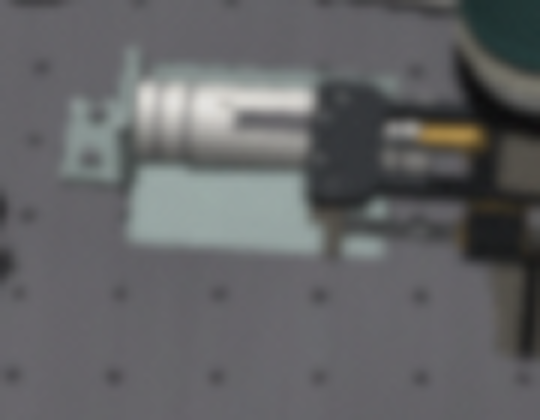

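View pics/l11.png

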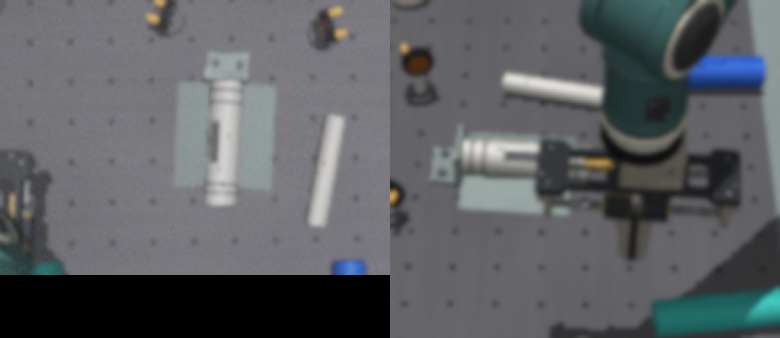

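```bash
python3 tube.py; python3 - <<'E'
from plant import hand_in
print(hand_in())
E
```

```text
tube in block [-0.01732243 -0.00300241] len 0.15184823683077522 w 0.03784963711029285 rel yaw 0.0035667346156950225 far x 0.05885748275635564 near x -0.09302369194558384
the job is handed in; nothing more can be done
None
```

I rolled the laser tube across the table, up the ramp and into the groove, with both open fingers pushing it from the side. Then I pushed its near end along the groove with the fingers shut until it reached the stop plate. I backed off and handed in at about 20 s; the hand-in gave no verdict.

**Checks that passed:**
- **Stop plate:** on the last steps the fingers stopped moving at x = 0.479 m while the force rose to about 5 N. The pictures show the tube's end against the plate.
- **Position:** the last measurement put the tube at x = -17.3 mm in the block's frame (target -15 mm, allowed -18 to -12 mm). It was within 0.004 rad of the groove's direction and unchanged between two pictures.
- **Thin post:** it looked unmoved in the last picture.

**Checks that failed or disagreed:**
- **Sideways offset:** my measured y was -3.0 mm, right at the 3 mm limit. I put this down to error in my block measurement, because the tube looks centred between the block's edges in the close-up. The two cameras also disagreed by about 3 mm in x.
- **Thin post, measured:** the numeric check did not run because the mask script hit an error, so the post was checked by eye only.
- **Seated height:** I did not measure it directly.

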